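# Clamp a specimen on the spectrometer crystal with the slip-clutch press

### The arm

A 6-joint arm with a two-finger parallel gripper is mounted at the origin on the work surface; the furniture and walls round the work are solid. World frame = base frame: x ahead of the robot, y to its left, z up, the work surface at z = 0. Lengths are in mm, angles in rad, forces in N, time in s.
With the tool pointing down it reaches from about 350 to 975 mm from the base axis. Payload 7.1 kg.
Tool frame: the origin (TCP) lies midway between the tips of the shut fingers; the grasp point (between the pads) lies 19 mm behind it (ctrl.grip_depth is the distance from the TCP to the grasp point, in mm); z points along the fingers, y is the line along which they close (so a half turn about z gives the same grasp; the last joint's range is limited). The gripper opens to 88 mm and grips with 3 to 60 N. Pads are 20 mm wide; open, the fingers measure 115 mm over their backs; the gripper's body (75 mm by 178 mm) begins 61 mm behind the grasp point.
Start: joints at [1.302, 0.423, 1.63, -0, 1.089, -0.019], TCP at [154.475, 605.592, 222.675] pointing down, gripper open.
Joint ranges: [-3, 3], [-0.9, 2.11], [0.09, 2.58], [-1.31, 4.45], [0.11, 2.69], [-2.54, 2.54]. Speed limits (rad/s): [2.39, 2.39, 3.01, 3.14, 3.14, 3.14].

### API

Orientations are given as a rotation vector (axis times angle).
In Python, from workcell import ctrl, cams gives the robot as it stands.
- The arm moves only by the tool move_arm, never from a script. Its argument "steps" is a list of rows, each a list of 3 entries, a list of its own where there are three numbers: the shift along the tool's x, y, z in units of 25 mm (1.0 is 25 mm), then the turn about the tool's z in units of 5 degrees (1.0 is 5 degrees), then the closure, from 0 (fully open) to 1 (shut). A call has 1 to 20 rows; each row shifts and turns the commanded pose from where the row before left it, along the tool's axes as they then stand; what a row does not reach is not made up. A row lasts 1/12 s, in which the tool goes at most 41.7 mm and 7.16 degrees, less where a joint would pass 70% of its speed; a pose out of reach is approached as far as the arm can. A call is refused whole if a number of a shift passes 1 or a number of a turn 1, either way. A call with a gripper value outside its range is refused whole. The fingers move at their own pace and stop on an object; the grip force is fixed at half the most. Time passes only in rows, so rows that do not move let the fingers close. It gives the time, the measured TCP pose, the force, the opening and the grip force at its end, in the units of the state.
- ctrl.get_obs(): the state, without advancing time (a new reading comes with each control period).
- cams.get_image(name): name is "scene" or "top"; returns a dict with "image" (400x640x3 uint8, red, green, blue), "camera_matrix" (3x3 intrinsics, pixels), "xyz" and "rotation" of the camera in the world. Camera axes: x right, y down, z forward; pixel columns grow to the right and rows downward; lengths in mm; the calibration is good to about 2 mm. A picture is of the moment at which its call begins. There is no depth.
- ctrl.close_job(): hands the job in; it is judged then, once.
Trained networks look in the newest picture that a camera, given by its name, has taken for a name from the list of things; names that differ only in an ending like _2 or _b are one class to them, and where a whole thing is asked for, a point or a joint stands for the part that bears it (a point fixed in the world has none). Each returns a list of dicts, best first, with "p" (0 to 1); they miss things now and then, are a little off and sometimes report something else, mostly with a low value. They report only what shows in the picture. A call takes as long as a camera call.
- cams.boxes_of(camera, thing): "rect" ([centre column, centre row, width, height] in pixels, round what is visible of it).
- cams.cut_out(camera, thing): "pixels" (400x640 bool, what is visible of it) and "rect" ([centre column, centre row, width, height] in pixels, round what is visible of it).
The state is a dict: "t": time; "qpos": joint angles; "qvel": joint speeds; "joint_torque": joint torques, N m; "ee_pos": TCP position; "orientation": TCP orientation; "ft_force": force on the tool from outside, world axes, zero at the start; "moment": the same for the moment, N m; "width": finger opening in mm; "grasp_force": force on a finger pad.
Only numpy, scipy, OpenCV 4.12 (cv2) and the standard library are available. Lean on these libraries where they do the work, as an engineer would, in place of code of your own. Each camera call takes 0.05 s, during which the arm holds its last target. There are 200 camera calls.

### The job

Put the round specimen flat on the crystal of the infrared spectrometer and let go of it, swing the press arm gently over it until the arm meets its stop, then turn the knob on the arm clockwise until its slip clutch lets go and has clicked two or three times, and leave the specimen clamped like that. The crystal is brittle, so set the specimen down gently and do not crank on after those clicks; leave the square specimen and the other things on the bench where they are.

Things in the scene. Friction and masses are not known exactly. Their poses are not given: they have to be found in the camera images.
- spectrometer: white bench spectrometer with a grey deck, 170 (x) x 260 (y) mm, fixed to the bench; origin at the centre of its underside, z up, front faces -x. The deck is 75 mm above the bench.
- crystal (a point): centre of the small crystal, on the top face of a round steel plate 62 mm across that stands 2 mm proud of the deck (77 mm above the bench). Axes as the spectrometer's. The specimen lies flat on this plate, centred on the crystal to a few mm.
- round_specimen: round off-white plastic disc, 28 mm across and 9 mm thick, 14 g, lying on the bench; origin at the centre of its underside
- square_specimen: square off-white plastic piece, 26 x 26 x 9 mm, the next specimen; origin at the centre of its underside; not to be used now
- press_arm (a joint): angle (rad) of the press arm about a vertical post 75 mm behind the crystal (spectrometer +x). 0: the arm lies over the crystal and meets a hard stop; it grows as the arm swings out counter-clockwise (seen from above), to the spectrometer's right (-y), 1.9 at most. The hinge has friction (about 0.15 N m) and stays where it is left; pushing the end of the arm takes about 2 N.
- press_end (a point): centre of the round end of the press arm (44 mm across, 18 mm high, 105 to 123 mm above the bench), 75 mm from the post, on the knob's axis; its x axis points to the post. A steel plunger, 14 mm across, stands out below; over a specimen on the crystal its foot is at first 1.7 to 8.3 mm clear, different each time. The arm can be pushed at its sides or led round by the knob.
- knob_grip (a point): on the vertical axis of the black fluted knob on the arm's end. Round, 40 mm across, 28 mm high, from 127 to 155 mm above the bench (this point: 147 mm); it turns but keeps its height. Clockwise from above drives the plunger down 2.5 mm per rad at about 0.3 N m; once it bears, the torque rises over about 0.6 rad until the clutch slips, clamping with about 80 N. The screw stays put when let go.
- vial: clear glass vial with a black cap, 27 mm across and 58 mm high, standing; origin at the centre of its foot; to be left alone
- tweezers: steel tweezers lying on the bench, 128 x 20 x 9 mm; origin at the centre of their underside; to be left alone
- crystal_plate: the round steel plate, 62 mm across, 2 mm thick, that carries the crystal; fixed to the deck; origin at the centre of its underside, below the crystal
- slip_clutch (a joint): how far the clutch in the knob has slipped (rad, clockwise positive): near 0 until it lets go, then 0.26 per click (24 clicks a turn). It lets go at about 0.5 N m: at each click the torque felt on the knob climbs to 0.35 to 0.5 N m and drops suddenly to about 0.1. The clutch's springs wind up by about 0.13 rad before it slips, and unwind when the knob is let go.

How it is judged:
By the outcome, as a careful person would: the job done as asked, in the order asked, and still so for the second after the job is handed in, with the robot touching nothing.
It also fails if it takes over 72 s, if anything falls off the work surface, if the arm or the gripper's body presses on something with over 40 N, if the wrist force passes 120 N, or if a joint passes its speed limit or range.

## Working session

There is one attempt and no reset: what is moved stays moved. The work goes in short steps, Python scripts to look and compute and a tool call to move; the robot and the scene stay as the last step left them, time stands still between calls to the robot, and variables do not carry over. Pictures are saved under pics/ and viewed, at most 10 in all, crops included, and the job is handed in when it is done.

Besides the shell and the picture viewer there is one more tool, called after "Request:" by a JSON object that holds its "api" and its "payload". move_arm: Moves the arm, as the interface text tells. Its arguments: {"type":"object","properties":{"steps":{"type":"array"}},"required":["steps"]}

```bash
ls; mkdir -p pics; cat > h.py <<'E'
import numpy as np, cv2
from workcell import ctrl, cams
def shot(cam,fn=None):
    d=cams.get_image(cam)
    if fn: cv2.imwrite('pics/'+fn,d['image'][:,:,::-1])
    return d
def ray(d,uv,z):
    K=np.array(d['camera_matrix']);R=np.array(d['rotation']);c=np.array(d['xyz'])
    v=R@np.linalg.inv(K)@np.array([uv[0],uv[1],1.]);return c+v*(z-c[2])/v[2]
def proj(d,p):
    K=np.array(d['camera_matrix']);R=np.array(d['rotation']);c=np.array(d['xyz'])
    q=K@R.T@(np.array(p)-c);return q[:2]/q[2]
E
python3 - <<'E'
from h import *
o=ctrl.get_obs();print(o)
for cam in('top','scene'):
    d=shot(cam,cam+'0.png');print(cam,d['xyz'],np.round(d['rotation'],3).tolist(),d['camera_matrix'][0])
    for n,z in(('round_specimen',9),('square_specimen',9),('knob_grip',155),('press_end',123),('crystal_plate',77),('spectrometer',75),('vial',58),('tweezers',9)):
        for b in cams.boxes_of(cam,n)[:2]: print(n,round(b['p'],2),np.round(b['rect'],1),np.round(ray(d,b['rect'][:2],z),1))
E
```

```text
pics
{'t': 0.0, 'qpos': array([ 1.30197949e+00,  4.23816099e-01,  1.63070810e+00, -2.02392727e-05,
        1.08862848e+00, -1.90015157e-02]), 'qvel': array([ 2.63238642e-04, -9.98944296e-04,  6.04568111e-04, -1.94880898e-06,
       -1.51942292e-03, -2.75926717e-03]), 'joint_torque': array([-1.77320930e-03, -5.44608557e+01, -2.73671275e+01,  6.44287001e-02,
        2.24957726e-02, -1.49033553e-04]), 'ee_pos': array([154.34368173, 605.04697597, 221.91005118]), 'orientation': array([-3.91348964e-01, -3.11691358e+00,  2.42902985e-03]), 'ft_force': array([ 0.24723831, -0.10468679,  0.16442047]), 'moment': array([-0.00439564,  0.03004116,  0.00456556]), 'grasp_force': 0.0, 'width': 87.64309735749049}
top [ 177.23388492    8.10509934 1499.85234391] [-2.16, 2.116, -0.179] [500.12972119   0.         313.64319963]Traceback (most recent call last):
  File "<stdin>", line 6, in <module>
  File "h.py", line 9, in ray
    v=R@np.linalg.inv(K)@np.array([uv[0],uv[1],1.]);return c+v*(z-c[2])/v[2]
                                                                        ~^^^
IndexError: invalid index to scalar variable.
```

Rotation is a rotation vector.

```bash
sed -i "s/R=np.array(d\['rotation'\])/R=cv2.Rodrigues(np.array(d['rotation'],float))[0]/" h.py
python3 - <<'E'
from h import *
for cam in('top','scene'):
    d=shot(cam,cam+'0.png');print(cam,d['xyz'],d['camera_matrix'][0])
    for n,z in(('round_specimen',9),('square_specimen',9),('knob_grip',155),('press_end',123),('crystal_plate',77),('spectrometer',75),('vial',58),('tweezers',9)):
        for b in cams.boxes_of(cam,n)[:2]: print(n,round(b['p'],2),np.round(b['rect'],1),np.round(ray(d,b['rect'][:2],z),1))
R=cv2.Rodrigues(ctrl.get_obs()['orientation'])[0];print(R.round(2))
E
```

```text
top [ 177.23388492    8.10509934 1499.85234391] [500.12972119   0.         313.64319963]
round_specimen 0.55 [417.9 205.1  13.1   5.5] [ 411.9 -310.6    9. ]
square_specimen 0.66 [370.1 194.3   9.9   8.6] [ 442.  -166.1    9. ]
square_specimen 0.24 [380.6 226.7  15.5   6.2] [ 344.1 -197.8    9. ]
knob_grip 0.78 [258.2 181.5  14.2  17.4] [445.2 157.7 155. ]
press_end 0.85 [247.2 182.2  37.7  19.6] [448.9 192.  123. ]
crystal_plate 0.67 [235.1 205.7  24.   14.8] [388.4 230.   77. ]
spectrometer 0.55 [256.1 199.3  96.3  73.2] [408.7 170.6  75. ]
vial 0.47 [256.4 200.3  97.9  71.2] [408.5 171.6  58. ]
tweezers 0.57 [346.  230.8   1.3  -0.5] [329.6 -94.2   9. ]
scene [  50.30198753 -413.45812499  785.32734101] [396.81759256   0.         319.42544724]
round_specimen 0.72 [415.9 315.8  14.1  12.4] [ 409.8 -308.8    9. ]
square_specimen 0.71 [376.8 258.8  11.6  12.6] [ 442.6 -165.1    9. ]
square_specimen 0.52 [288.4 135.2  19.   17.5] [534.6 278.9   9. ]
knob_grip 0.51 [288.9 135.7  20.   17.6] [443.4 146.6 155. ]
press_end 0.82 [282.  137.2  28.7  31. ] [447.2 181.4 123. ]
crystal_plate 0.85 [255.3 151.2  19.2  21.8] [392.6 224.2  77. ]
spectrometer 0.69 [273.6 169.9 124.8 100. ] [391.6 145.6  75. ]
vial 0.53 [356.3 291.4  15.8  24. ] [ 334.4 -206.6   58. ]
vial 0.42 [376.8 257.2  11.6  15.5] [ 420.6 -178.1   58. ]
tweezers 0.66 [334.1 250.4  39.8  35.2] [383.6 -88.    9. ]
[[-0.97  0.25 -0.  ]
 [ 0.25  0.97 -0.  ]
 [-0.   -0.   -1.  ]]
```

View pics/top0.png

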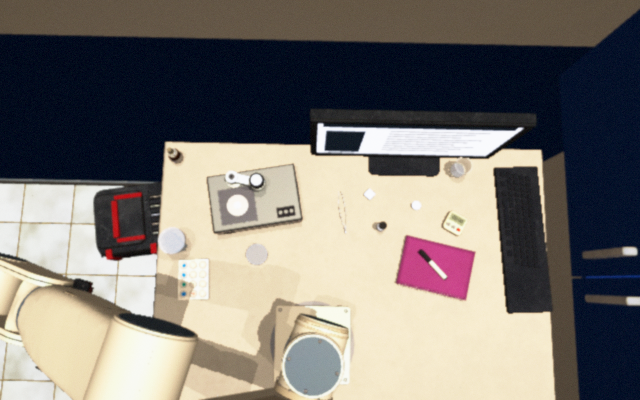

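View pics/scene0.png

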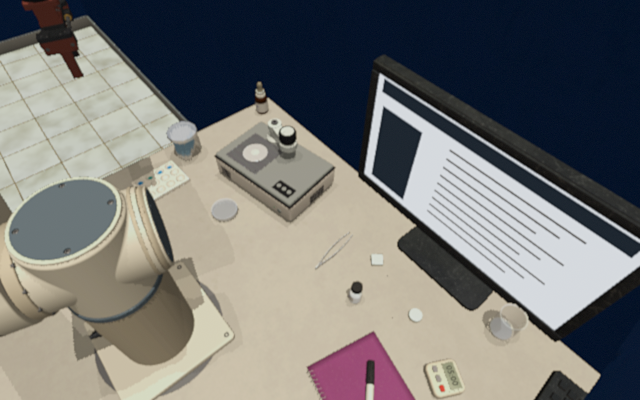

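The top view shows the spectrometer at about (255,198), with the plate at (237,205), the post at (232,177) and the knob at (257,181). The round disc is at (416,205), the square at (369,194), the vial at (381,226) and the tweezers at (342,212). Next I'll refine these with masks and fits.

```bash
python3 - <<'E'
from h import *
for cam in('top','scene'):
    d=shot(cam,cam+'1.png')
    for n,z in(('round_specimen',9),('round_specimen',4.5),('knob_grip',155),('crystal_plate',77),('press_end',123)):
        for b in cams.cut_out(cam,n)[:1]:
            m=b['pixels'];ys,xs=np.nonzero(m);c=(xs.mean(),ys.mean());print(cam,n,z,round(b['p'],2),len(xs),np.round(c,1),np.round(b['rect'],1),np.round(ray(d,c,z),1))
    for b in cams.cut_out(cam,'spectrometer')[:1]:
        m=b['pixels'].astype(np.uint8);print(len(m.nonzero()[0]))
        k=max(cv2.findContours(m,0,2)[0],key=cv2.contourArea);print(cv2.approxPolyDP(k,4,True)[:,0].tolist())
    im=d['image'][:,:,::-1]
    x,y=(200,150) if cam=='top' else (205,110)
    A=cv2.resize(im[y:y+100,x:x+135],None,fx=5.5,fy=5.5,interpolation=cv2.INTER_CUBIC)
    cv2.imwrite(f'pics/{cam}_crop.png',A)
E
```

```text
top round_specimen 9 0.73 522 [246.2 179.4] [245.4 183.   41.1  18.4] [480.  210.6   9. ]
top round_specimen 4.5 0.73 522 [246.2 179.4] [245.4 183.   41.1  18.4] [480.9 211.2   4.5]
top knob_grip 155 0.73 159 [256.4 180.3] [260.5 181.2   7.6  16.3] [448.5 162.7 155. ]
top crystal_plate 77 0.6 317 [237.2 204.7] [238.4 205.4  22.3  17.5] [391.5 224.   77. ]
top press_end 123 0.88 394 [245.8 179.9] [244.6 182.2  38.2  14.8] [455.4 196.1 123. ]
5238
[[293, 165], [208, 176], [214, 231], [300, 220]]
scene round_specimen 9 0.67 157 [415.3 314.3] [416.5 315.4  16.2  12.3] [ 411.2 -305.8    9. ]
scene round_specimen 4.5 0.67 157 [415.3 314.3] [416.5 315.4  16.2  12.3] [ 413.3 -305.2    4.5]
scene knob_grip 155 0.57 309 [287.7 134.9] [290.  135.2  18.7  16.5] [442.9 150.6 155. ]
scene crystal_plate 77 0.85 330 [254.5 151.9] [256.4 152.1  24.2  19.6] [389.7 223.4  77. ]
scene press_end 123 0.6 621 [283.6 134.6] [281.8 134.4  26.4  38.8] [455.6 186.3 123. ]
6856
[[259, 122], [220, 149], [217, 163], [291, 219], [331, 183], [334, 167], [298, 145], [291, 127], [281, 126], [277, 119]]
```

View pics/top_crop.png

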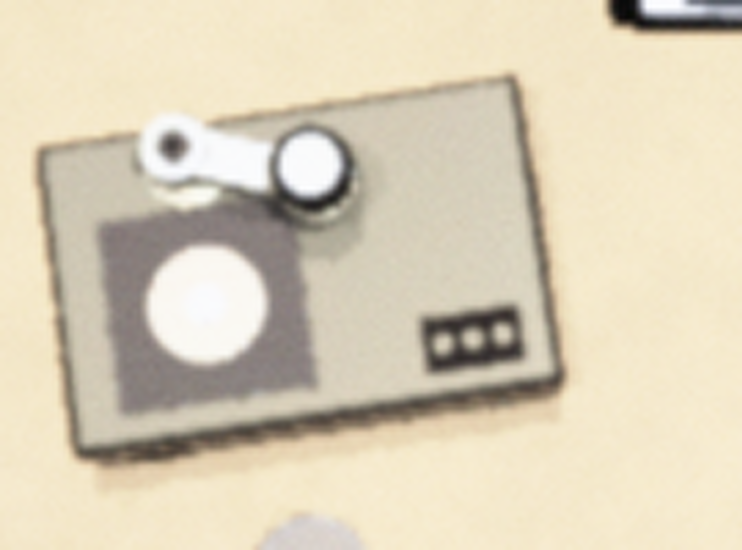

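View pics/scene_crop.png

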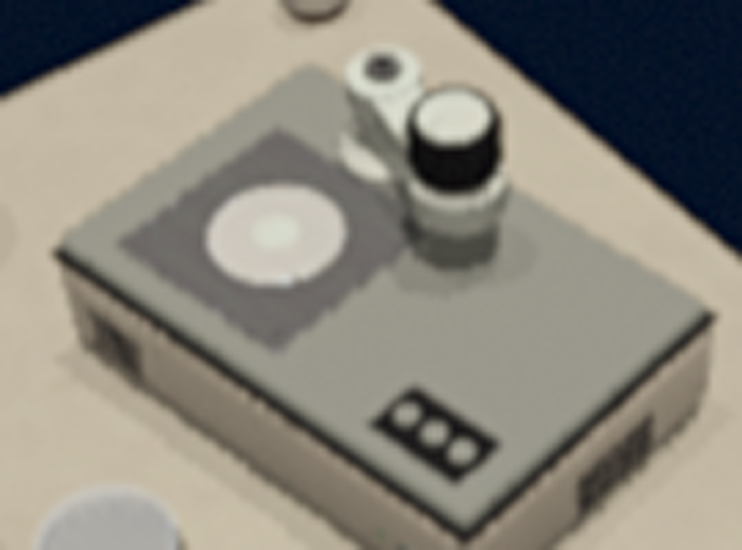

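The crops show the plate centre at (206,304) in the top crop, the post at (174,146) and the knob's top at (312,165). In the scene crop the plate is at (277,234), the knob's top at (456,117) and the post at (382,68).

```bash
cat > m.py <<'E'
from h import *
T=shot('top');S=shot('scene')
f=lambda X,o:(X[0]/5.5+o[0]-.41,X[1]/5.5+o[1]-.41)
t=(200,150);s=(205,110)
for n,z,a,b in(('plate',77,(206,304),(277,234)),('knob',155,(312,165),(456,117)),('post',123,(174,146),(382,68)),):
    print(n,ray(T,f(a,t),z).round(1),ray(S,f(b,s),z).round(1))
c=[ray(T,f(a,t),75)[:2] for a in((38,150),(515,78),(563,380),(80,452))];print('deck T',np.round(c,1).tolist(),np.mean(c,0))
c=np.array(c);print('yaw',np.arctan2(*(-(c[0]-c[1])*[1,-1])[[0,1]]*[1,1]),c[0]-c[1],c[3]-c[2],c[0]-c[3],c[1]-c[2])
# round specimen by threshold
for d,(u,v) in((T,(417,205)),(S,(415.5,315))):
    im=d['image'].astype(float);P=im[int(v)-14:int(v)+15,int(u)-14:int(u)+15]
    g=P[:,:,2];bg=np.median(g);m=(g>bg+.5*(g.max()-bg)).astype(np.uint8)
    n,l,st,ce=cv2.connectedComponentsWithStats(m)
    i=1+np.argmax(st[1:,4]);c=ce[i]+[int(u)-14,int(v)-14];print('disc',st[i],c.round(1),ray(d,c,9).round(1),ray(d,c,6).round(1))
E
python3 m.py
```

```text
plate [391.  224.5  77. ] [390.1 222.   77. ]
knob [450.4 163.  155. ] [450.8 161.7 155. ]
post [465.3 237.5 123. ] [465.1 238.3 123. ]
deck T [[471.7, 317.2], [516.0, 66.4], [355.1, 37.0], [312.3, 286.7]] [413.77523344 176.80125495]
yaw 0.17516447778219646 [-44.38691125 250.8043409 ] [-42.82206038 249.62883447] [159.37314966  30.50983911] [160.93800052  29.33433267]
disc [ 9 10  9  9 67] [416.1 204.9] [ 412.4 -305.1    9. ] [ 412.8 -305.8    6. ]
disc [  9   7  13  13 127] [415.6 314.1] [ 412.1 -305.9    9. ] [ 413.5 -305.5    6. ]
```

Request:
{"api": "move_arm", "payload": {"steps": [[[0,0,0],-0.95,0],[[0,0,0],-0.95,0],[[0,0,0],-0.96,0],[[-0.65,-0.95,0],0,0],[[-0.65,-0.95,0],0,0],[[-0.65,-0.95,0],0,0],[[-0.65,-0.95,0],0,0],[[-0.65,-0.95,0],0,0],[[-0.65,-0.95,0],0,0],[[-0.65,-0.95,0],0,0],[[-0.65,-0.95,0],0,0],[[-0.65,-0.95,0],0,0],[[-0.65,-0.95,0],0,0],[[-0.65,-0.95,0],0,0],[[-0.65,-0.95,0],0,0],[[-0.65,-0.95,0],0,0],[[-0.65,-0.95,0],0,0],[[-0.65,-0.95,0],0,0]]}}

```text
t: 3.3
ee_pos: [398.8, 248.1, 222.9]
orientation: [0.0, 3.141, 0.0]
ft_force: [0.1, 0.0, -0.1]
width: 87.5
grasp_force: 0.0
```

Request:
{"api": "move_arm", "payload": {"steps": [[[0,-1,0],0,0],[[0,-1,0],0,0],[[0,-1,0],0,0],[[0,-1,0],0,0],[[0,-1,0],0,0],[[0,-1,0],0,0],[[0,-1,0],0,0],[[0,-1,0],0,0],[[0,-1,0],0,0],[[0,-1,0],0,0],[[0,-1,0],0,0],[[0,-1,0],0,0],[[0,-1,0],0,0],[[0,-1,0],0,0],[[0,-1,0],0,0],[[0,-1,0],0,0],[[0,-1,0],0,0],[[0,-1,0],0,0],[[0,-1,0],0,0],[[0,-1,0],0,0]]}}

```text
t: 4.97
ee_pos: [397.9, -252.1, 222.9]
orientation: [0.001, 3.141, -0.0]
ft_force: [0.2, -0.4, -0.0]
width: 88.1
grasp_force: 0.0
```

Request:
{"api": "move_arm", "payload": {"steps": [[[-0.28,-1,0],0,0],[[-0.28,-1,0.3],0,0],[[0,-0.14,1],0,0],[[0,0,1],0,0],[[0,0,1],0,0],[[0,0,1],0,0],[[0,0,1],0,0],[[0,0,1],0,0],[[0,0,1],0,0],[[0,0,0.6],0,0],[[0,0,0],0,0],[[0,0,0],0,0]]}}

```text
t: 5.97
ee_pos: [411.7, -304.0, 24.8]
orientation: [-0.0, -3.14, -0.002]
ft_force: [-0.0, 0.9, -0.1]
width: 87.8
grasp_force: 0.0
```

```bash
python3 - <<'E'
from h import *
d=shot('scene');im=d['image'][:,:,::-1]
cv2.imwrite('pics/g1.png',cv2.resize(im[260:360,350:480],None,fx=5.5,fy=5.5,interpolation=2))
o=ctrl.get_obs();print(o['ee_pos'],proj(d,(412.5,-305.5,9)))
E
```

```text
[ 412.33164417 -304.45111281   25.60637125] [415.54797227 313.7974553 ]
```

View pics/g1.png

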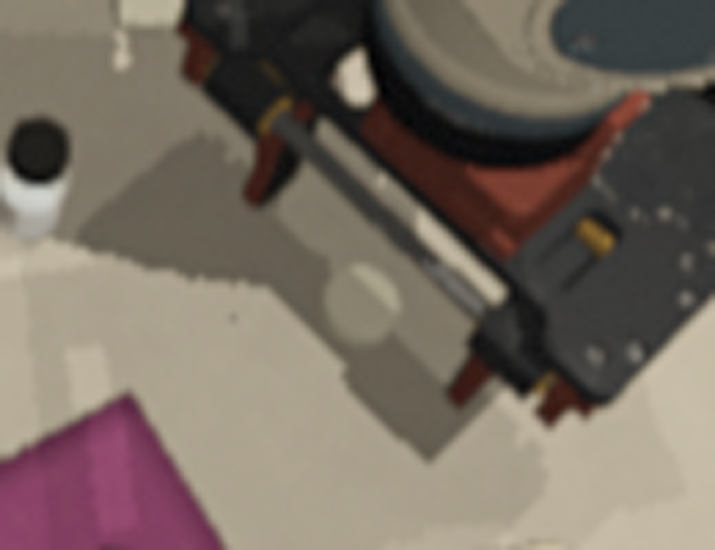

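The disc at crop (362,303) sits midway between the fingertips at (258,195) and (462,390), so I'll descend and close.

Request:
{"api": "move_arm", "payload": {"steps": [[[0,0,0.3],0,0],[[0,0,0.3],0,0],[[0,0,0.3],0,0],[[0,0,0],0,0.4],[[0,0,0],0,0.6],[[0,0,0],0,0.8],[[0,0,0],0,1],[[0,0,0],0,1],[[0,0,0],0,1],[[0,0,0],0,1],[[0,0,0],0,1],[[0,0,0],0,1]]}}

```text
t: 7.02
ee_pos: [412.1, -304.2, 2.8]
orientation: [0.0, 3.141, -0.0]
ft_force: [-0.4, 0.9, -0.4]
width: 31.3
grasp_force: 0.0
```

Request:
{"api": "move_arm", "payload": {"steps": [[[0,0,0],0,1],[[0,0,0],0,1],[[0,0,0],0,1],[[0,0,0],0,1]]}}

```text
t: 7.35
ee_pos: [412.0, -304.3, 2.7]
orientation: [0.0, 3.142, -0.0]
ft_force: [-0.1, -0.1, 1.5]
width: 26.6
grasp_force: 30.0
```

Request:
{"api": "move_arm", "payload": {"steps": [[[0,0,-0.3],0,1],[[0,0,-0.7],0,1],[[0,0,-1],0,1],[[0,0,-1],0,1],[[0,0,-1],0,1],[[0,0,-1],0,1],[[0,0,-1],0,1],[[0,0,-1],0,1],[[0,0,-1],0,1],[[0,0.5,0],0,1],[[0,1,0],0,1],[[0,1,0],0,1],[[0,1,0],0,1],[[0,1,0],0,1],[[0,1,0],0,1],[[0,1,0],0,1],[[0,1,0],0,1]]}}

```text
t: 8.77
ee_pos: [411.2, -115.1, 202.4]
orientation: [-0.001, -3.141, -0.0]
ft_force: [0.0, -0.2, 0.2]
width: 26.7
grasp_force: 30.0
```

```bash
python3 - <<'E'
from h import *
o=ctrl.get_obs();print(o['ee_pos'],o['width'],o['grasp_force'])
d=shot('scene');im=d['image'][:,:,::-1]
u,v=proj(d,o['ee_pos']).astype(int);print(u,v)
cv2.imwrite('pics/g2.png',cv2.resize(im[max(0,v-50):v+50,u-60:u+60],None,fx=5.5,fy=5.5,interpolation=2))
E
```

```text
[ 411.20218375 -115.12227871  202.42625581] 26.715536665347905 29.999245405197144
359 198
```

View pics/g2.png

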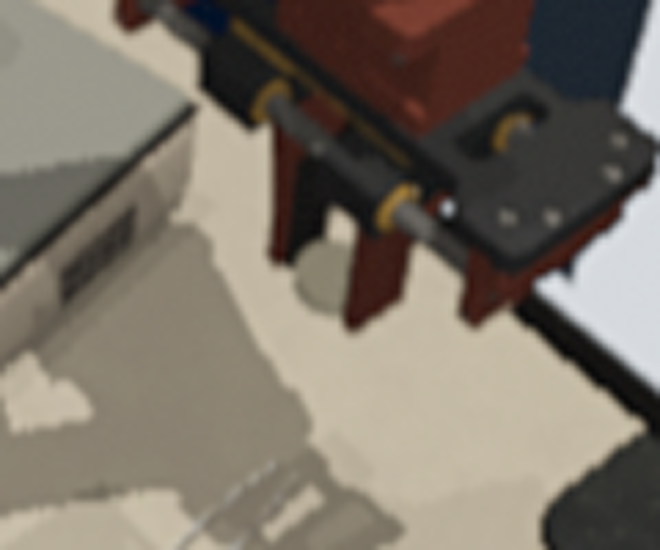

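The disc hangs level between the tips, centred on the TCP at crop (330,275). On to the crystal.

Request:
{"api": "move_arm", "payload": {"steps": [[[0,1,0],0,1],[[0,1,0],0,1],[[0,1,0],0,1],[[0,1,0],0,1],[[0,1,0],0,1],[[0,1,0],0,1],[[0,1,0],0,1],[[0.2,1,0],0,1],[[0.2,1,0],0,1],[[0.2,1,0],0,1],[[0.2,1,0],0,1],[[0,1,0],0,1],[[0,1,0],0,1],[[0,0.5,0],0,1],[[0,0.1,1],0,1],[[0,0,1],0,1],[[0,0,1],0.96,1],[[0,0,0],0.95,1],[[0,0,0],0.95,1],[[0,0,0],0,1]]}}

```text
t: 10.48
ee_pos: [391.4, 222.7, 126.9]
orientation: [-0.396, -3.115, 0.002]
ft_force: [-0.1, -0.4, 0.4]
width: 26.9
grasp_force: 30.0
```

Request:
{"api": "move_arm", "payload": {"steps": [[[0,0,0],0,1],[[0,0,0],0,1],[[0,0,0],0,1]]}}

```text
t: 10.73
ee_pos: [392.3, 223.2, 128.0]
orientation: [0.389, 3.117, 0.0]
ft_force: [0.4, 0.2, 0.5]
width: 26.7
grasp_force: 30.0
```

```bash
python3 - <<'E'
from h import *
o=ctrl.get_obs();print(o['ee_pos'],o['width'],o['grasp_force'],o['ft_force'],o['orientation'],o['qpos'])
d=shot('scene');im=d['image'][:,:,::-1]
u,v=proj(d,o['ee_pos']).astype(int);print(u,v)
cv2.imwrite('pics/g3.png',cv2.resize(im[max(0,v-50):v+50,u-60:u+60],None,fx=5.5,fy=5.5,interpolation=2))
E
```

```text
[392.26071544 223.23778659 127.95630115] 26.692154348937866 30.000017881393433 [0.38486648 0.22722258 0.48994313] [3.88762338e-01 3.11698401e+00 4.01887053e-04] [ 4.91062017e-01  3.23239661e-01  2.07243602e+00 -8.17356037e-05
  7.45395102e-01 -8.31508038e-01]
253 136
```

View pics/g3.png

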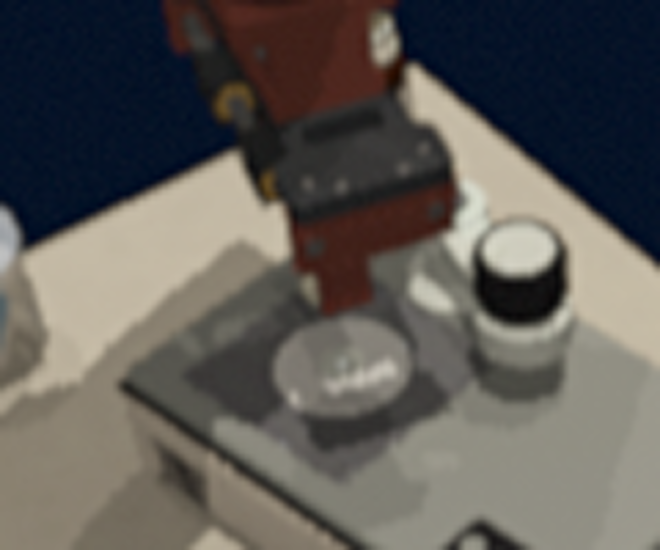

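The disc is over the plate, which shows at crop (342,368), and the body is clear of the knob. I'll lower it slowly.

Request:
{"api": "move_arm", "payload": {"steps": [[[0.05,0,0.4],0,1],[[0,0,0.4],0,1],[[0,0,0.4],0,1],[[0,0,0.4],0,1],[[0,0,0.1],0,1],[[0,0,0.1],0,1],[[0,0,0],0,1],[[0,0,0],0,1],[[0,0,0],0,1]]}}

```text
t: 11.53
ee_pos: [391.2, 223.7, 82.9]
orientation: [0.391, 3.117, 0.001]
ft_force: [0.1, -0.5, 0.3]
width: 26.7
grasp_force: 30.0
```

Request:
{"api": "move_arm", "payload": {"steps": [[[0,0,0.04],0,1],[[0,0,0.04],0,1],[[0,0,0.02],0,1],[[0,0,0],0,1],[[0,0,0],0,1]]}}

```text
t: 11.95
ee_pos: [391.0, 223.6, 80.2]
orientation: [0.391, 3.117, 0.0]
ft_force: [0.9, -0.4, -0.4]
width: 26.6
grasp_force: 30.0
```

Request:
{"api": "move_arm", "payload": {"steps": [[[0,0,0.02],0,1],[[0,0,0],0,1]]}}

```text
t: 12.12
ee_pos: [391.0, 223.6, 79.7]
orientation: [0.391, 3.117, 0.0]
ft_force: [-0.3, -0.5, -0.1]
width: 26.4
grasp_force: 30.0
```

Request:
{"api": "move_arm", "payload": {"steps": [[[0,0,0.02],0,1],[[0,0,0],0,1],[[0,0,0],0,1]]}}

```text
t: 12.37
ee_pos: [391.0, 223.7, 79.6]
orientation: [0.391, 3.117, 0.0]
ft_force: [-2.1, -2.1, 6.9]
width: 26.8
grasp_force: 30.0
```

Request:
{"api": "move_arm", "payload": {"steps": [[[0,0,0],0,0.6],[[0,0,0],0,0.55],[[0,0,0],0,0.5],[[0,0,0],0,0.4],[[0,0,0],0,0.4],[[0,0,0],0,0.4],[[0,0,-0.3],0,0.4],[[0,0,-0.7],0,0.4],[[0,0,-1],0,0.4],[[0,0,-1],0,0.4],[[0,0,-1],0,0.4],[[0,0,-0.4],0,0.4],[[0,0,0],0,0.4],[[0,0,0],0,0.4]]}}

```text
t: 13.53
ee_pos: [390.9, 223.6, 189.2]
orientation: [0.391, 3.116, 0.001]
ft_force: [0.4, 0.2, 0.2]
width: 52.9
grasp_force: 0.0
```

```bash
python3 - <<'E'
from h import *
o=ctrl.get_obs();print(o['ee_pos'],o['width'],o['qpos'])
d=shot('scene');im=d['image'][:,:,::-1]
for n,z in(('round_specimen',86),('knob_grip',155)):
  for b in cams.cut_out('scene',n)[:2]:
    ys,xs=np.nonzero(b['pixels']);print(n,b['p'],len(xs),ray(d,(xs.mean(),ys.mean()),z).round(1))
A=cv2.resize(im[110:190,215:315],None,fx=5.5,fy=5.5,interpolation=2)
cv2.imwrite('pics/g4.png',A)
E
```

```text
[390.91304101 223.59741803 189.18589951] 52.89234489966019 [ 4.93146896e-01  2.14749756e-01  2.03170774e+00 -1.27351766e-05
  8.94189830e-01 -8.27890980e-01]
round_specimen 0.44 94 [389.6 218.4  86. ]
round_specimen 0.17 320 [484.9 212.5  86. ]
knob_grip 0.71 315 [443.1 152.  155. ]
```

View pics/g4.png

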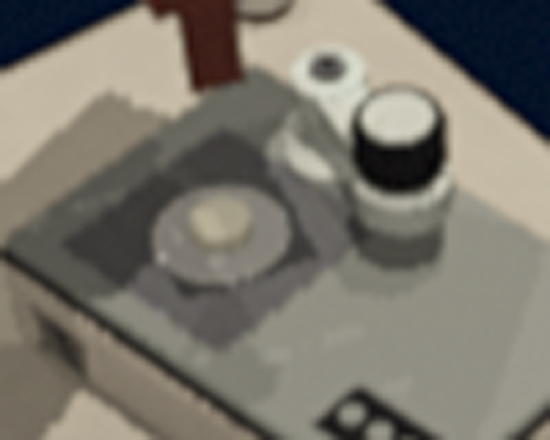

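The disc lies flat on the plate, at crop (220,214), and is released. Next I go to the knob with the fingers along the swing tangent.

Request:
{"api": "move_arm", "payload": {"steps": [[[-0.73,-0.45,0],0,0.2],[[-0.73,-0.45,0],0,0.2],[[-0.73,-0.45,0],0,0.2],[[-0.73,-0.44,0],0,0.2],[[0,0,0],1,0.2],[[0,0,0],1,0.2],[[0,0,0],1,0.2],[[0,0,0],1,0.2],[[0,0,0],1,0.2],[[0,0,0],1,0.2],[[0,0,0],1,0.2],[[0,0,0],1,0.2],[[0,0,0],1,0.2],[[0,0,0],1,0.2],[[0,0,0],1,0.2],[[0,0,0],1,0.2],[[0,0,0],1,0.2],[[0,0,0],1,0.2],[[0,0,0],1,0.2],[[0,0,0],1,0.2]]}}

```text
t: 15.35
ee_pos: [449.8, 161.9, 187.6]
orientation: [-2.307, -2.13, 0.004]
ft_force: [-0.6, 0.0, 0.3]
width: 70.2
grasp_force: 0.0
```

Request:
{"api": "move_arm", "payload": {"steps": [[[0,0,0],1,0.2],[[0,0,0],0.35,0.2],[[0,0,0],0,0.2],[[0,0,0],0,0.2]]}}

```text
t: 15.68
ee_pos: [450.0, 162.0, 188.1]
orientation: [-2.423, -1.998, 0.003]
ft_force: [0.6, 0.5, 0.3]
width: 70.7
grasp_force: 0.0
```

```bash
python3 - <<'E'
from h import *
o=ctrl.get_obs();R=cv2.Rodrigues(o['orientation'])[0];e=np.array([450.6,162.4,128])-o['ee_pos']
print(o['ee_pos'],o['width'],o['qpos'],np.arctan2(R[1,1],R[0,1]),R.T@e/25)
E
```

```text
[450.00061053 162.00313644 188.0685666 ] 70.70784950986436 [ 3.20681780e-01  2.58370147e-01  1.97413494e+00 -8.18417641e-06
  9.11306212e-01  5.12502702e-01] -0.19181695670449556 [0.02278165 0.02514776 2.40267512]
```

Request:
{"api": "move_arm", "payload": {"steps": [[[0.02,0.02,0.6],0,0.2],[[0,0,0.6],0,0.2],[[0,0,0.6],0,0.2],[[0,0,0.3],0,0.2],[[0,0,0.26],0,0.2],[[0,0,0],0,0.3],[[0,0,0],0,0.38],[[0,0,0],0,0.43],[[0,0,0],0,0.43],[[0,0,0],0,0.43]]}}

```text
t: 16.52
ee_pos: [451.6, 162.7, 130.8]
orientation: [2.425, 1.997, 0.002]
ft_force: [-0.2, 0.8, -0.5]
width: 50.2
grasp_force: 0.0
```

Request:
{"api": "move_arm", "payload": {"steps": [[[0.003,-0.13,0],0.5,0.43],[[0.003,-0.13,0],0.5,0.43],[[0.003,-0.13,0],0.5,0.43],[[0.003,-0.13,0],0.5,0.43],[[0.003,-0.13,0],0.5,0.43],[[0.003,-0.13,0],0.5,0.43],[[0.003,-0.13,0],0.5,0.43],[[0.003,-0.13,0],0.5,0.43],[[0.003,-0.13,0],0.5,0.43],[[0.003,-0.13,0],0.5,0.43],[[0.003,-0.13,0],0.5,0.43],[[0.003,-0.13,0],0.5,0.43]]}}

```text
t: 17.52
ee_pos: [416.9, 179.4, 130.7]
orientation: [2.86, 1.298, 0.001]
ft_force: [1.8, -2.6, 0.8]
width: 50.0
grasp_force: 1.5
```

```bash
cat > s.py <<'E'
from h import *
o=ctrl.get_obs();R=cv2.Rodrigues(o['orientation'])[0]
P=np.array([465.2,237.9]);v=o['ee_pos'][:2]-P;yaw=np.arctan2(R[1,1],R[0,1])
a=(np.arctan2(v[1],v[0])-np.pi-.182)%(2*np.pi)
print('tcp arm angle',a,'r',np.hypot(*v),'yaw',yaw,o['ee_pos'],'f tool',R.T@o['ft_force'],'M',o['moment'],'q6',o['qpos'][5],o['width'],o['grasp_force'],o['t'])
E
python3 s.py
```

```text
tcp arm angle 0.6990391888424572 r 75.89527458870705 yaw -0.7185260951716789 [416.90405286 179.35434094 130.66997826] f tool [-0.80718981  3.04663266 -0.84180461] M [-0.686427   -0.11514797 -0.09165235] q6 1.09993016362974 49.96296712021038 1.5302854031324387 17.5167
```

Request:
{"api": "move_arm", "payload": {"steps": [[[0.003,-0.13,0],0.5,0.43],[[0.003,-0.13,0],0.5,0.43],[[0.003,-0.13,0],0.5,0.43],[[0.003,-0.13,0],0.5,0.43],[[0.003,-0.13,0],0.5,0.43],[[0.003,-0.13,0],0.5,0.43],[[0.003,-0.13,0],0.5,0.43],[[0.003,-0.13,0],0.5,0.43],[[0.003,-0.13,0],0.5,0.43],[[0.003,-0.13,0],0.5,0.43],[[0.003,-0.13,0],0.5,0.43],[[0.003,-0.13,0],0.5,0.43],[[0.003,-0.13,0],0.5,0.43]]}}

```text
t: 18.6
ee_pos: [393.6, 214.2, 130.5]
orientation: [3.109, 0.446, -0.001]
ft_force: [-1.5, -4.1, 2.1]
width: 50.3
grasp_force: 1.6
```

Request:
{"api": "move_arm", "payload": {"steps": [[[0.001,-0.065,0],0.25,0.43],[[0.001,-0.065,0],0.25,0.43],[[0.001,-0.065,0],0.25,0.43],[[0.001,-0.065,0],0.25,0.43]]}}

```text
t: 18.93
ee_pos: [392.0, 220.5, 130.4]
orientation: [3.125, 0.312, -0.001]
ft_force: [-1.5, -2.9, 0.2]
width: 50.2
grasp_force: 1.4
```

```bash
python3 s.py
```

```text
tcp arm angle 0.05135648444167451 r 75.21014704823949 yaw -1.371992070517577 [392.02837068 220.50807999 130.40534965] f tool [-2.07368848  2.4903124  -0.15232921] M [-0.62324883  0.36114666 -0.04151595] q6 1.8588195529398892 50.19023086076967 1.433262750506401 18.9333
```

Request:
{"api": "move_arm", "payload": {"steps": [[[0,-0.04,0],0.15,0.43],[[0,-0.04,0],0.15,0.43],[[0,-0.04,0],0.15,0.43],[[0,-0.04,0],0.15,0.43],[[0,-0.04,0],0.15,0.43],[[0,-0.04,0],0.15,0.43]]}}

```text
t: 19.43
ee_pos: [391.4, 226.9, 130.1]
orientation: [3.136, 0.188, -0.001]
ft_force: [-1.8, -3.2, 0.3]
width: 50.5
grasp_force: 1.4
```

Request:
{"api": "move_arm", "payload": {"steps": [[[0,-0.04,0],0,0.43]]}}

```text
t: 19.52
ee_pos: [391.3, 227.9, 130.1]
orientation: [3.136, 0.189, -0.001]
ft_force: [-1.2, -2.9, -0.4]
width: 50.0
grasp_force: 1.4
```

Request:
{"api": "move_arm", "payload": {"steps": [[[0,-0.03,0],0,0.43],[[0,0,0],0,0.43]]}}

```text
t: 19.68
ee_pos: [391.4, 228.9, 130.1]
orientation: [-3.136, -0.19, -0.0]
ft_force: [-2.1, -2.5, -0.5]
width: 50.2
grasp_force: 1.0
```

```bash
python3 s.py
```

```text
tcp arm angle 6.222922692382975 r 74.39778352558898 yaw -1.4494540626512415 [391.35282321 228.86536255 130.11661565] f tool [-2.36992933  2.21131254  0.45305791] M [-0.34031507  0.35790802  0.00872477] q6 1.9522108257106736 50.238898214961566 1.001359038054943 19.6833
```

Request:
{"api": "move_arm", "payload": {"steps": [[[0,-0.03,0],0,0.43],[[0,0,0],0,0.43]]}}

```text
t: 19.85
ee_pos: [391.2, 229.3, 130.1]
orientation: [3.135, 0.191, -0.0]
ft_force: [-1.2, -4.0, -0.7]
width: 49.8
grasp_force: 1.7
```

Request:
{"api": "move_arm", "payload": {"steps": [[[0,-0.03,0],0,0.43],[[0,0,0],0,0.43]]}}

```text
t: 20.02
ee_pos: [391.1, 229.5, 130.1]
orientation: [3.134, 0.191, -0.0]
ft_force: [0.7, -7.8, 0.6]
width: 50.1
grasp_force: 3.7
```

The arm is at its stop. I'll centre on the knob, open, unwind the wrist, then grip.

Request:
{"api": "move_arm", "payload": {"steps": [[[0,0.1,0],0,0.3],[[0,0.12,0],0,0.2],[[0,0,0.05],-1,0.2],[[0,0,0],-1,0.2],[[0,0,0],-1,0.2],[[0,0,0],-1,0.2],[[0,0,0],-1,0.2],[[0,0,0],-1,0.2],[[0,0,0],-1,0.2],[[0,0,0],-1,0.2],[[0,0,0],-1,0.2],[[0,0,0],-1,0.2],[[0,0,0],-1,0.2],[[0,0,0],-1,0.2],[[0,0,0],-1,0.2],[[0,0,0],-1,0.2]]}}

```text
t: 21.35
ee_pos: [392.5, 225.2, 129.2]
orientation: [-2.456, -1.959, -0.003]
ft_force: [-0.6, 0.4, 0.4]
width: 70.4
grasp_force: 0.0
```

```bash
python3 s.py
```

```text
tcp arm angle 6.274451331200957 r 73.77467680804969 yaw -0.22385771902590879 [392.52995455 225.18121735 129.208485  ] f tool [ 0.2028176  -0.70542462 -0.40941362] M [-0.07764745  0.08142683  0.01970053] q6 0.7176335246320779 70.40839118223258 0.0 21.35
```

Request:
{"api": "move_arm", "payload": {"steps": [[[0,0,0],-1,0.2],[[0,0,0],-1,0.2],[[0,0,0],-1,0.2],[[0,0,0],-1,0.2],[[0,0,0],-1,0.2],[[0,0,0],-1,0.2],[[0,0,0],-1,0.2],[[0,0,0],-1,0.2],[[0,0,0],-1,0.2],[[0,0,0],-1,0.2],[[0,0,0],-1,0.2],[[0,0,0],-1,0.2],[[0,0,0],-1,0.2],[[0,0,0],-1,0.2],[[0,0,0],-1,0.2],[[0,0,0],-1,0.2],[[0,0,0],-1,0.2],[[0,0,0],-1,0.2],[[0,0,0],-1,0.2],[[0,0,0],-1,0.2]]}}

```text
t: 23.02
ee_pos: [392.6, 225.2, 129.2]
orientation: [0.077, 3.139, 0.002]
ft_force: [0.5, 0.8, 0.0]
width: 70.3
grasp_force: 0.0
```

Request:
{"api": "move_arm", "payload": {"steps": [[[0,0,0],-1,0.2],[[0,0,0],-1,0.2],[[0,0,0],-1,0.2],[[0,0,0],-1,0.2],[[0,0,0],-1,0.2],[[0,0,0],-1,0.2],[[0,0,0],-1,0.2],[[0,0,0],-1,0.2],[[0,0,0],-1,0.2],[[0,0,0],-1,0.2],[[0,0,0],-1,0.2],[[0,0,0],-1,0.2],[[0,0,0],-1,0.2],[[0,0,0],-1,0.2],[[0,0,0],-1,0.2],[[0,0,0],0,0.2],[[0,0,0],0,0.2],[[0,0,0],0,0.2]]}}

```text
t: 24.52
ee_pos: [392.1, 224.9, 129.0]
orientation: [-1.841, 2.544, 0.0]
ft_force: [0.3, -0.7, 0.6]
width: 70.2
grasp_force: 0.0
```

```bash
python3 s.py; python3 - <<'E'
from h import *
d=shot('scene');im=d['image'][:,:,::-1]
cv2.imwrite('pics/g5.png',cv2.resize(im[80:190,215:325],None,fx=5,fy=5,interpolation=2))
E
```

```text
tcp arm angle 6.27722853326372 r 74.2352766354838 yaw 2.8237389713119394 [392.11207641 224.89877995 129.04508193] f tool [ 0.55097905 -0.44598123 -0.60723974] M [ 0.10268628  0.07839404 -0.02991586] q6 -2.329644275158898 70.24925267498743 0.0 24.5167
```

View pics/g5.png

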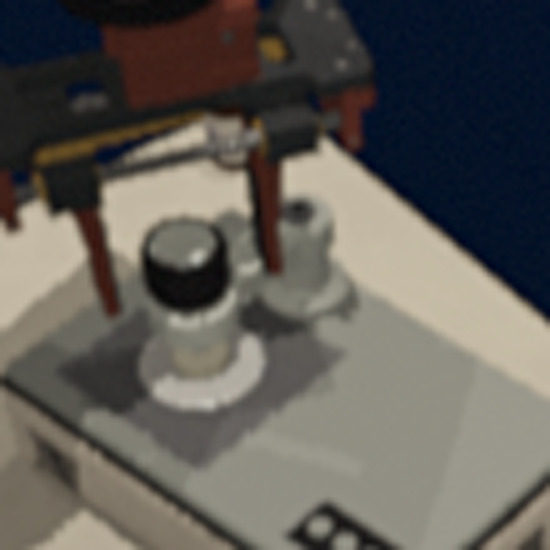

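The press end is over the disc, with the knob's top at crop (187,243) between the fingers. Gripping it now.

Request:
{"api": "move_arm", "payload": {"steps": [[[0,0,0],0,0.45],[[0,0,0],0,0.5],[[0,0,0],0,0.53],[[0,0,0],0,0.6],[[0,0,0],0,0.8],[[0,0,0],0,1],[[0,0,0],0,1],[[0,0,0],0,1],[[0,0,0],0,1],[[0,0,0],0,1]]}}

```text
t: 25.4
ee_pos: [391.4, 224.6, 128.9]
orientation: [1.845, -2.542, -0.0]
ft_force: [-4.9, -0.4, 4.0]
width: 39.4
grasp_force: 30.0
```

```bash
python3 s.py
```

```text
tcp arm angle 6.279524144391411 r 74.9986783120926 yaw 2.8262951395815326 [391.39082079 224.59560926 128.89100918] f tool [ 1.88570922  4.52984236 -4.02486966] M [0.11041057 0.78513591 0.05870441] q6 -2.332001650862966 39.39759507087186 30.001128315925598 25.4
```

Request:
{"api": "move_arm", "payload": {"steps": [[[0,0,0],0.5,1],[[0,0,0],0.5,1],[[0,0,0],0.5,1],[[0,0,0],0.5,1],[[0,0,0],0.5,1],[[0,0,0],0.5,1],[[0,0,0],0.5,1],[[0,0,0],0.5,1]]}}

```text
t: 26.07
ee_pos: [391.6, 224.8, 128.9]
orientation: [1.374, -2.825, -0.0]
ft_force: [-3.5, 0.9, 3.0]
width: 39.6
grasp_force: 30.0
```

```bash
python3 s.py
```

```text
tcp arm angle 6.2775767554578135 r 74.73671395946333 yaw 2.4759272368047123 [391.62295147 224.7853386  128.90451063] f tool [ 1.47201642  3.30699733 -3.01373385] M [0.2672526  0.62554127 0.29871431] q6 -1.9813152961646787 39.613311427226414 29.999853372573853 26.0667
```

Request:
{"api": "move_arm", "payload": {"steps": [[[0,0,0],0.7,1],[[0,0,0],0.7,1],[[0,0,0],0.7,1],[[0,0,0],0.7,1],[[0,0,0],0.7,1],[[0,0,0],0.7,1]]}}

```text
t: 26.57
ee_pos: [391.8, 224.5, 128.9]
orientation: [0.835, -3.029, 0.001]
ft_force: [-2.0, -0.9, 3.1]
width: 39.6
grasp_force: 30.0
```

```bash
python3 s.py
```

```text
tcp arm angle 6.281326983222058 r 74.57289072501463 yaw 2.108787542797736 [391.83382403 224.53885282 128.91012257] f tool [ 2.12876762  0.27433259 -3.05603382] M [-0.10515137  0.39758275  0.31303358] q6 -1.6138941317391022 39.558263369848646 29.99847561120987 26.5667
```

Request:
{"api": "move_arm", "payload": {"steps": [[[0,0,0],0.7,1],[[0,0,0],0.7,1],[[0,0,0],0.7,1],[[0,0,0],0.7,1],[[0,0,0],0.7,1]]}}

```text
t: 26.98
ee_pos: [391.9, 224.3, 129.0]
orientation: [-0.365, 3.12, -0.001]
ft_force: [-1.2, -1.1, 4.1]
width: 39.5
grasp_force: 30.0
```

```bash
python3 s.py
```

```text
tcp arm angle 0.0011848456404024432 r 74.50797912179773 yaw 1.8036655082920952 [391.93864945 224.32747375 128.96136683] f tool [ 1.44742137 -0.82904745 -4.12590363] M [-0.40983809  0.31013086  0.38337077] q6 -1.30854189413131 39.49282825658656 29.998687505722046 26.9833
```

Request:
{"api": "move_arm", "payload": {"steps": [[[0,0,0],0.7,1],[[0,0,0],0.7,1]]}}

```text
t: 27.15
ee_pos: [392.0, 224.2, 129.0]
orientation: [-0.174, 3.137, -0.002]
ft_force: [-1.8, -4.2, 5.2]
width: 39.6
grasp_force: 30.0
```

```bash
python3 s.py
```

```text
tcp arm angle 0.0025839943051479963 r 74.5098729609832 yaw 1.681595258494974 [391.95584947 224.22463595 129.00230807] f tool [ 2.25330868 -3.95955575 -5.21857369] M [-0.60145596  0.31769225  0.3674709 ] q6 -1.186377787992748 39.56315044296478 29.99887704849243 27.15
```

Request:
{"api": "move_arm", "payload": {"steps": [[[0,0,0],0.7,1],[[0,0,0],0.7,1]]}}

```text
t: 27.32
ee_pos: [392.0, 224.1, 129.1]
orientation: [0.018, 3.141, -0.002]
ft_force: [-2.0, -4.6, 6.0]
width: 39.5
grasp_force: 30.0
```

```bash
python3 s.py
```

```text
tcp arm angle 0.0038291147819169424 r 74.48941543586182 yaw 1.5595738623487705 [391.99303903 224.13722855 129.06865542] f tool [ 1.9506538  -4.59692025 -5.97866653] M [-0.79768193  0.30016238  0.41104864] q6 -1.0642638391509442 39.54824994430207 29.999055862426758 27.3167
```

Request:
{"api": "move_arm", "payload": {"steps": [[[0,0,0],0.5,1],[[0,0,0],0.5,1]]}}

```text
t: 27.48
ee_pos: [392.0, 224.0, 129.1]
orientation: [0.153, 3.137, -0.002]
ft_force: [-1.6, -4.7, 6.2]
width: 39.5
grasp_force: 30.0
```

```bash
python3 s.py
```

```text
tcp arm angle 0.004982984544303903 r 74.51153848930782 yaw 1.4731121625780612 [391.98723077 224.04865386 129.07705282] f tool [ 1.16595427 -4.87977942 -6.14790158] M [-0.81580476  0.34741994  0.43204184] q6 -0.9778086968336404 39.466928619210606 30.000128746032715 27.4833
```

Request:
{"api": "move_arm", "payload": {"steps": [[[0,0,0],0.5,1],[[0,0,0],0.5,1]]}}

```text
t: 27.65
ee_pos: [392.0, 224.0, 129.1]
orientation: [0.29, 3.128, -0.002]
ft_force: [-1.6, -5.0, 7.2]
width: 39.7
grasp_force: 30.0
```

```bash
python3 s.py
```

```text
tcp arm angle 0.005846438419460753 r 74.49608181513679 yaw 1.3860585381238582 [392.01440283 223.98832962 129.12293108] f tool [ 0.60559421 -5.24596766 -7.15036585] M [-0.89638012  0.34898182  0.46244798] q6 -0.8906447586879356 39.65553445159797 30.00028520822525 27.65
```

Request:
{"api": "move_arm", "payload": {"steps": [[[0,0,0],0.5,1],[[0,0,0],0.5,1]]}}

```text
t: 27.82
ee_pos: [392.0, 223.9, 129.2]
orientation: [0.426, 3.112, -0.003]
ft_force: [-1.1, -5.8, 8.2]
width: 39.3
grasp_force: 30.0
```

```bash
python3 s.py
```

```text
tcp arm angle 0.006799396001303748 r 74.53890217148039 yaw 1.2989516648875479 [391.98563384 223.91055666 129.1604675 ] f tool [-0.48653592 -5.86981913 -8.18986222] M [-1.04203693  0.35743186  0.50057814] q6 -0.8034376731352212 39.316072324522544 30.00033438205719 27.8167
```

Request:
{"api": "move_arm", "payload": {"steps": [[[0,0,0],0.5,1]]}}

```text
t: 27.9
ee_pos: [392.0, 223.9, 129.1]
orientation: [0.493, 3.102, -0.003]
ft_force: [-1.7, -5.3, 7.9]
width: 39.5
grasp_force: 30.0
```

```bash
python3 s.py
```

```text
tcp arm angle 0.007409310175656714 r 74.57494325297702 yaw 1.255263938773566 [391.95878331 223.85911901 129.14982229] f tool [-5.01979141e-03 -5.60848981e+00 -7.88346323e+00] M [-1.08083683  0.40989195  0.5181094 ] q6 -0.759784081879601 39.48220371083226 30.00035583972931 27.9
```

Request:
{"api": "move_arm", "payload": {"steps": [[[0,0,0],0.5,1]]}}

```text
t: 27.98
ee_pos: [392.0, 223.9, 129.2]
orientation: [0.561, 3.091, -0.003]
ft_force: [-1.9, -6.1, 7.4]
width: 39.4
grasp_force: 30.0
```

```bash
python3 s.py
```

```text
tcp arm angle 0.007479487101882398 r 74.57133195949534 yaw 1.211761054394334 [391.9633155  223.85465938 129.18674413] f tool [-0.40526748 -6.41972729 -7.3699292 ] M [-1.07925095  0.43087979  0.50310081] q6 -0.7161965845188248 39.44069272179119 30.000578463077545 27.9833
```

Request:
{"api": "move_arm", "payload": {"steps": [[[0,0,0],0.5,1]]}}

```text
t: 28.07
ee_pos: [392.0, 223.8, 129.2]
orientation: [0.628, 3.078, -0.003]
ft_force: [-1.5, -6.3, 8.4]
width: 39.5
grasp_force: 30.0
```

```bash
python3 s.py
```

```text
tcp arm angle 0.007747693416302326 r 74.58041778761394 yaw 1.1682044236292033 [391.95816242 223.83330366 129.18666312] f tool [-1.04564095 -6.37119436 -8.40402875] M [-1.12720594  0.3822108   0.574225  ] q6 -0.6725916683680199 39.50192513768409 30.000688433647156 28.0667
```

Request:
{"api": "move_arm", "payload": {"steps": [[[0,0,0],0.5,1]]}}

```text
t: 28.15
ee_pos: [391.9, 223.8, 129.2]
orientation: [0.695, 3.063, -0.003]
ft_force: [-2.2, -6.8, 9.1]
width: 39.5
grasp_force: 30.0
```

```bash
python3 s.py
```

```text
tcp arm angle 0.008604062984784555 r 74.60330567016901 yaw 1.1245500573345755 [391.94776219 223.76625059 129.20205392] f tool [-1.00978527 -7.10930836 -9.07950445] M [-1.1718573   0.45763076  0.47800409] q6 -0.6289817785654673 39.48245169081541 30.000722408294678 28.15
```

```bash
cat > q.py <<'E'
from h import *
o=ctrl.get_obs();print('Mz %.3f Fz %.1f Fy %.1f q6 %.3f'%(o['moment'][2],o['ft_force'][2],o['ft_force'][1],o['qpos'][5]))
E
python3 q.py
```

```text
Mz 0.478 Fz 9.1 Fy -6.8 q6 -0.629
```

Request:
{"api": "move_arm", "payload": {"steps": [[[0,0,0],0.5,1]]}}

```text
t: 28.23
ee_pos: [391.9, 223.7, 129.2]
orientation: [0.762, 3.047, -0.003]
ft_force: [-2.4, -6.9, 9.2]
width: 39.7
grasp_force: 30.0
```

```bash
python3 q.py
```

```text
Mz 0.547 Fz 9.2 Fy -6.9 q6 -0.585
```

Request:
{"api": "move_arm", "payload": {"steps": [[[0,0,0],0.5,1]]}}

```text
t: 28.32
ee_pos: [391.9, 223.7, 129.2]
orientation: [0.828, 3.03, -0.003]
ft_force: [-1.9, -6.7, 9.5]
width: 39.5
grasp_force: 30.0
```

```bash
python3 q.py
```

```text
Mz 0.498 Fz 9.5 Fy -6.7 q6 -0.542
```

Request:
{"api": "move_arm", "payload": {"steps": [[[0,0,0],0.5,1]]}}

```text
t: 28.4
ee_pos: [391.8, 223.7, 129.2]
orientation: [0.895, 3.011, -0.003]
ft_force: [-2.7, -7.7, 9.0]
width: 39.1
grasp_force: 30.0
```

```bash
python3 q.py
```

```text
Mz 0.244 Fz 9.0 Fy -7.7 q6 -0.498
```

Request:
{"api": "move_arm", "payload": {"steps": [[[0,0,0],0.5,1]]}}

```text
t: 28.48
ee_pos: [391.8, 223.6, 129.2]
orientation: [0.96, 2.991, -0.003]
ft_force: [-2.4, -6.5, 9.2]
width: 39.4
grasp_force: 30.0
```

```bash
python3 q.py
```

```text
Mz 0.292 Fz 9.2 Fy -6.5 q6 -0.454
```

Request:
{"api": "move_arm", "payload": {"steps": [[[0,0,0],0.5,1],[[0,0,0],0.5,1]]}}

```text
t: 28.65
ee_pos: [391.8, 223.6, 129.2]
orientation: [1.089, 2.946, -0.003]
ft_force: [-2.8, -7.3, 9.6]
width: 39.4
grasp_force: 30.0
```

```bash
python3 q.py
```

```text
Mz 0.477 Fz 9.6 Fy -7.3 q6 -0.367
```

Request:
{"api": "move_arm", "payload": {"steps": [[[0,0,0],0.5,1]]}}

```text
t: 28.73
ee_pos: [391.8, 223.6, 129.2]
orientation: [1.153, 2.922, -0.003]
ft_force: [-2.0, -7.2, 10.4]
width: 39.3
grasp_force: 30.0
```

```bash
python3 q.py
```

```text
Mz 0.544 Fz 10.4 Fy -7.2 q6 -0.324
```

Request:
{"api": "move_arm", "payload": {"steps": [[[0,0,0],0.5,1]]}}

```text
t: 28.82
ee_pos: [391.7, 223.5, 129.2]
orientation: [1.216, 2.896, -0.004]
ft_force: [-2.1, -7.4, 10.2]
width: 39.4
grasp_force: 30.0
```

```bash
python3 q.py
```

```text
Mz 0.398 Fz 10.2 Fy -7.4 q6 -0.280
```

Request:
{"api": "move_arm", "payload": {"steps": [[[0,0,0],0.5,1]]}}

```text
t: 28.9
ee_pos: [391.7, 223.5, 129.2]
orientation: [1.28, 2.868, -0.004]
ft_force: [-4.1, -7.3, 10.7]
width: 39.4
grasp_force: 30.0
```

```bash
python3 q.py
```

```text
Mz 0.240 Fz 10.7 Fy -7.3 q6 -0.236
```

Two clicks came 0.26 rad apart, as specified, so I stop turning and let go.

Request:
{"api": "move_arm", "payload": {"steps": [[[0,0,0],0,0.5],[[0,0,0],0,0.4],[[0,0,0],0,0.2],[[0,0,0],0,0.2],[[0,0,0],0,0.2],[[0,0,0],0,0.2],[[0,0,-0.2],0,0.2],[[0,0,-0.5],0,0.2],[[0,0,-1],0,0.2],[[0,0,-1],0,0.2],[[0,0,-1],0,0.2],[[0,0,-1],0,0.2],[[0,0,0],0,0.2],[[0,0,0],0,0.2]]}}

```text
t: 30.07
ee_pos: [392.6, 225.1, 247.9]
orientation: [1.278, 2.867, 0.004]
ft_force: [-0.3, 0.8, -1.0]
width: 70.2
grasp_force: 0.0
```

```bash
python3 - <<'E'
from h import *
o=ctrl.get_obs();print(o['ee_pos'],o['ft_force'],o['width'],o['t'])
d=shot('scene');im=d['image'][:,:,::-1]
cv2.imwrite('pics/g6.png',cv2.resize(im[90:190,205:325],None,fx=5.5,fy=5.5,interpolation=2))
E
```

```text
[392.56804862 225.12402902 247.89786069] [-0.29402179  0.81378488 -0.99450935] 70.18467360813388 30.0667
```

View pics/g6.png

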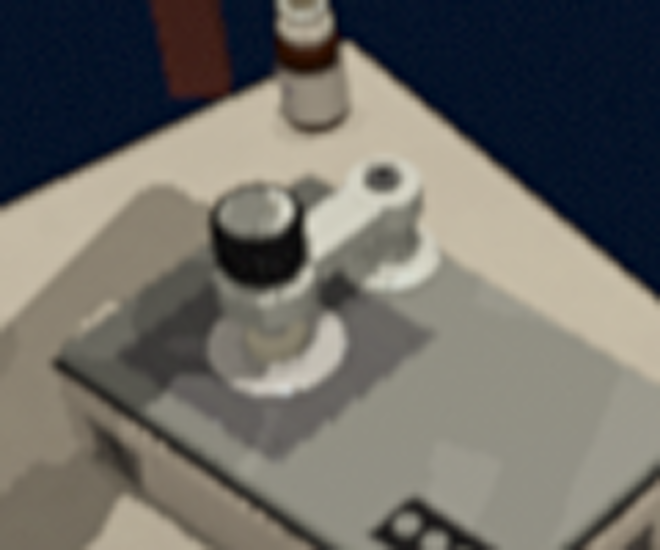

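The press arm lies over the plate, with the disc clamped under the plunger at crop (275,345), and the gripper is clear. Handing in.

```bash
python3 -c "
from workcell import ctrl
print(ctrl.close_job())"
```

```text
the job is handed in; nothing more can be done
None
```

The round specimen is clamped on the crystal: I set it down at about 7 N, swung the press arm to its stop, turned the knob until the clutch clicked twice, let go, and handed the job in at about 30 s.

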